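Close the loaded block heater and hold the other one open

ROBOT

A 6-joint arm with a two-finger parallel gripper is mounted at the origin on a cart in front of the work surface, level with it; the furniture and walls round the work are solid. World frame = base frame: x ahead of the robot, y to its left, z up, the work surface at z = 0. Lengths are in m, angles in rad, forces in N, time in s.
With the tool pointing down it reaches from about 0.25 to 0.725 m from the base axis. Payload 4 kg.
Tool frame: the origin (TCP) lies at the very end of the fingers, on their centre line; the grasp point (between the pads) lies 19 mm behind it; z points along the fingers, y is the line along which they close (so a half turn about z gives the same grasp; the last joint's range is limited). The gripper opens to 85 mm and grips with 20 to 120 N. Pads are 22 mm wide; open, the fingers measure 114 mm over their backs; the gripper's body (76 mm by 85 mm) begins 54 mm behind the grasp point. The pads swing forward as they close: fully open they stand 13 mm farther back than shut.
Start: joints at [1.326, 0.241, 0.005, 1.335, 0, 1.571], TCP at [0.121, 0.485, 0.231] pointing down, gripper open.
Joint ranges: [-2.72, 2.72], [-1.05, 1.87], [-1.09, 1.28], [-1.99, 2.15], [-1.42, 1.44], [-3.14, 3.14]. Speed limits (rad/s): [2.79, 2.79, 3.14, 3.14, 3.14, 3.14].

INTERFACE

Orientations are given as a unit quaternion [x, y, z, w].
In Python, from workcell import bot, vision, workorder gives the robot as it stands.
- The arm moves only by the shell command python3 -m creep 'ROWS' [OPENING]. ROWS is JSON, a list of rows, each a list of 2 entries, a list of its own where there are three numbers: the shift along the tool's x, y, z in mm, then the turn, a rotation vector about the tool's x, y, z in rad. In form: [[[dx, dy, dz], [wx, wy, wz]], ...]. A call has 1 to 12 rows; each row shifts and turns the commanded pose from where the row before left it, along the tool's axes as they then stand; what a row does not reach is not made up. A row lasts 1/8 s, in which the tool goes at most 62.5 mm and 10.7 degrees, less where a joint would pass 70% of its speed; a pose out of reach is approached as far as the arm can. A call is refused whole if a number of a shift passes 62.5 or a number of a turn 0.188, either way. A call with a gripper value outside its range is refused whole. OPENING is the finger opening in mm, from 0 to 85.4, set as the call begins (- or left out, the last holds). The fingers move at their own pace and stop on an object; the grip force is fixed at half the most. Time passes only in rows, so rows that do not move let the fingers close. It gives the time, the measured TCP pose, the force, the opening and the grip force at its end, in the units of the state.
- bot.get_obs(): the state, without advancing time (a new reading comes with each control period).
- vision.camera(name): name is "side" or "top" or "wrist"; returns a dict with "image" (420x560x3 uint8, blue, green, red), "z_map" (420x560 float32, m along the optical axis (not along the pixel's ray), 0 where there is no reading), "K" (3x3 intrinsics, pixels), "k1" (the pictures are not rectified: a ray, as slopes to the right and down, at radius r is drawn at 1 + k1 r^2 times it, then the intrinsics apply), "rvec" (rotation vector, rad) and "tvec" (3), from world to camera coordinates, as OpenCV has them; the wrist camera has in their place "tool_from_camera" (4x4, takes a point from camera to tool coordinates, whose origin is the TCP and whose axes are the flange's). Camera axes: x right, y down, z forward; pixel columns grow to the right and rows downward; lengths in m; the calibration is good to about 2 mm. A picture is of the moment at which its call begins: read the wrist's pose just before it.
- workorder.job_done(): hands the job in; it is judged then, once.
Trained networks look in a picture, given as the dict that the camera call returned (one of the last four; its "shot" number tells which), for a name from the list of things; names that differ only in an ending like _2 or _b are one class to them, and where a whole thing is asked for, a point or a joint stands for the part that bears it (a point fixed in the world has none). Each returns a list of dicts, best first, with "score" (0 to 1); they miss things now and then, are a little off and sometimes report something else, mostly with a low value. They report only what shows in the picture. A call takes as long as a camera call.
- vision.spot_in(picture, query): "position" ([column, row] in pixels, amid what is visible of it).
- vision.place_of(picture, query): "position" ([column, row] in pixels: a listed point, or the origin of a listed thing).
The state is a dict: "clock": time; "joint_pos": joint angles; "joint_vel": joint speeds; "tau": joint torques, N m; "eef_pos": TCP position; "tool_rot": TCP orientation; "ft_force": force on the tool from outside, world axes, zero at the start; "ft_torque": the same for the moment, N m; "grip_width": finger opening in m; "grasp_force": force on a finger pad.
Only numpy, scipy, OpenCV 4.12 (cv2) and the standard library are available. Lean on these libraries where they do the work, as an engineer would, in place of code of your own. Each camera call takes 0.05 s, during which the arm holds its last target. There are 200 camera calls.

TASK

Two dry-block heaters are being loaded. Press the clear cover of the small heater, which already holds its vials, down until it snaps fully shut under its clip. Then raise the clear cover of the large, still empty heater to 50 degrees open (to within 5) and hold it there with the gripper so that tubes can be put in: the cover falls shut if let go, so the job finishes while you are still holding it. Leave the other things on the bench where they are.

Things in the scene. Friction and masses are not known exactly. Their poses are not given: they have to be found in the camera images.
- small_heater: small dry-block heater, fixed to the bench: white base 110x110 mm, 62 mm high, three vials in its block; origin under its centre, x from its front (display side) to its hinged back, y along the hinge, z up. Left or right of the robot, turned up to 0.38 rad. A 20 mm wide steel spring clip at mid-front reaches 20 mm ahead of the base, 75 mm high.
- small_heater_cover (a joint): opening of the small heater's clear cover, rad, 0 = shut. It starts half raised (0.25 to 0.45) and stays about where it is left (stiff hinge). Going down, its nose meets the sprung clip at about 0.12 rad; a push of about 6 to 8 N down near the front edge takes it past the clip (it gives way at about 0.1). Below 0.035 it is snapped in and stays shut.
- small_heater_hinge (a point): point on the hinge line of the small heater's cover, mid-width, 62 mm above the bench, 55 mm behind the heater's centre.
- small_heater_press (a point): point on the flat top of the small heater's clear cover (a stiff hood 110x110 mm, 38 mm high), mid-width, 18 mm behind its front edge: a good place to push; moves with the cover. From the hinge point it lies 92 mm forward and 38 mm up when shut (100 mm above the bench).
- large_heater: large dry-block heater, fixed to the bench: white base 130 (front to back) x 160 mm, 62 mm high, with an empty drilled aluminium block; origin under its centre, x from its front (display and handle side) to its hinged back, y along the hinge, z up. Left or right of the robot, turned up to 0.38 rad.
- large_heater_cover (a joint): opening angle of the large heater's clear cover, rad, 0 = shut (as it starts), grows as the front edge is raised; 50 degrees = 0.873. The cover is a clear hood 130x160 mm, 38 mm high, 0.35 kg, no catch, turning freely: it falls shut when let go below about 90 degrees.
- large_heater_hinge (a point): point on the hinge line of the large heater's cover, mid-width, 62 mm above the bench, 65 mm behind the heater's centre.
- large_heater_handle (a point): centre of the large cover's bar handle: a round steel bar 10 mm thick, parallel to the hinge line, 92 mm between its two arms, 42 mm in front of the hood's front face (37 mm clear gap behind it). From the hinge point it lies 172 mm forward and 19 mm up when shut (81 mm above the bench); moves with the cover.
- specimen_cup: white specimen cup with screw lid, 65 mm wide and high, origin under its centre. Bystander: leave it where it stands.
- white_bottle: small white bottle with cap, 34 mm wide, 61 mm high, origin under its centre. Bystander: leave it where it stands.
- mouse: black computer mouse, 102x58x36 mm, origin under its centre. Bystander: leave it where it stands.
- alcohol_bottle: tall slim bottle, 52 mm wide, 153 mm high, origin under its centre. Bystander: leave it where it stands.
- thermo_logger: white upright logger with display, 40x50x134 mm, origin under its centre. Bystander: leave it where it stands.

How it is judged:
On the way, in this order (a step that is already met when the one before it is completed fails the run):
1. the small heater's cover is snapped shut while the large heater's cover is still shut (value of joint small_heater_cover below 0.035 rad and value of joint large_heater_cover below 0.15 rad), for 0.2 s.
2. the large heater's cover is held by the fingers at 50 degrees, within 5 (value of joint large_heater_cover between 0.785 and 0.96 rad and contact force between the fingers and large_heater above 0.3 N), for 0.3 s.
At the end, for the whole second after the job is handed in: The small heater's cover is shut (below 0.035 rad), and the large heater's cover stands still at 50 degrees (0.785 to 0.960 rad), held by the gripper's fingers (contact force above 0.3 N) through the last second (all of step 2 and value of joint small_heater_cover below 0.035 rad and velocity of joint large_heater_cover between -0.05 and 0.05 rad/s); the arm keeps its last pose, push and grip.
It fails at once if a bystander is shoved more than 30 mm (distance of any of specimen_cup, white_bottle, mouse, alcohol_bottle, thermo_logger from where it was at the start of the episode above 0.03 m).
It also fails if it takes over 54 s, if anything falls off the work surface, if the arm or the gripper's body presses on something with over 40 N, if the wrist force passes 120 N, or if a joint passes its speed limit or range.

## Working session

There is one attempt and no reset: what is moved stays moved. The work goes in short steps, Python scripts to look and compute and a shell command to move; the robot and the scene stay as the last step left them, time stands still between calls to the robot, and variables do not carry over. Pictures are saved under pics/ and viewed, at most 10 in all, crops included, and the job is handed in when it is done.

```bash
ls; mkdir -p pics
cat > h.py <<'E'
import numpy as np, cv2
from scipy.spatial.transform import Rotation as R
from workcell import bot, vision, workorder
def ray(p,uv):
    K=p["K"]; d=np.array([(uv[0]-K[0,2])/K[0,0],(uv[1]-K[1,2])/K[1,1]]); u=d.copy()
    for _ in range(20): u=d/(1+p["k1"]*(u@u))
    return np.array([u[0],u[1],1.])
def cam(p,obs=None):
    if "rvec" in p:
        Rm=cv2.Rodrigues(np.array(p["rvec"],float))[0]; t=np.array(p["tvec"],float).ravel()
        return Rm.T,-Rm.T@t
    T=np.array(p["tool_from_camera"]); Rt=R.from_quat(obs["tool_rot"]).as_matrix()
    return Rt@T[:3,:3],Rt@T[:3,3]+np.array(obs["eef_pos"])
def at_z(p,uv,z,obs=None):
    A,o=cam(p,obs); d=A@ray(p,uv); return o+d*(z-o[2])/d[2]
def at_depth(p,uv,obs=None):
    A,o=cam(p,obs); c,r=int(round(uv[0])),int(round(uv[1])); w=p["z_map"][r-2:r+3,c-2:c+3]; w=w[w>0]
    return o+A@ray(p,uv)*np.median(w) if len(w) else None
E
python3 - <<'E'
from h import *
np.set_printoptions(precision=3,suppress=True)
for n in ["top","side"]:
    p=vision.camera(n); cv2.imwrite(f"pics/{n}0.png",p["image"])
    A,o=cam(p); print(n,o,A[:,2])
    for q,z in [("small_heater",0),("small_heater_hinge",.062),("small_heater_press",.125),("large_heater",0),("large_heater_hinge",.062),("large_heater_handle",.081),("specimen_cup",0),("white_bottle",0),("mouse",0),("alcohol_bottle",0),("thermo_logger",0)]:
        for r in vision.place_of(p,q)[:2]:
            print(q,round(r["score"],2),np.round(r["position"]),at_z(p,r["position"],z))
print(bot.get_obs())
E
```

```text
pics
top [-0.171  0.169  1.665] [ 0.429 -0.058 -0.901]
small_heater 0.65 [385. 208.] [ 0.558 -0.277  0.   ]
small_heater 0.58 [308. 182.] [ 0.701 -0.023  0.   ]
small_heater_hinge 0.69 [384. 209.] [ 0.53  -0.255  0.062]
small_heater_hinge 0.59 [382. 187.] [ 0.611 -0.268  0.062]
large_heater 0.56 [222. 250.] [0.48  0.313 0.   ]
large_heater_handle 0.9 [220. 274.] [0.369 0.318 0.081]
specimen_cup 0.52 [312. 264.] [0.387 0.016 0.   ]
white_bottle 0.57 [338. 256.] [ 0.405 -0.078  0.   ]
mouse 0.98 [180. 280.] [0.394 0.463 0.   ]
mouse 0.4 [338. 256.] [ 0.403 -0.078  0.   ]
alcohol_bottle 0.9 [357. 165.] [ 0.745 -0.213  0.   ]
thermo_logger 0.47 [311. 183.] [ 0.696 -0.031  0.   ]
side [ 0.448 -0.554  1.194] [ 0.102  0.486 -0.868]
small_heater 0.69 [298. 335.] [ 0.545 -0.265  0.   ]
small_heater_hinge 0.58 [326. 326.] [ 0.614 -0.274  0.062]
small_heater_press 0.86 [297. 321.] [ 0.54  -0.264  0.125]
large_heater 0.59 [235. 161.] [0.485 0.329 0.   ]
large_heater_hinge 0.65 [252. 147.] [0.543 0.322 0.062]
large_heater_handle 0.61 [203. 160.] [0.386 0.295 0.081]
specimen_cup 0.55 [225. 251.] [
[... 241 characters left out ...]
.] [0.48  0.331 0.   ]
alcohol_bottle 0.82 [368. 296.] [ 0.758 -0.208  0.   ]
alcohol_bottle 0.44 [258. 149.] [0.564 0.358 0.   ]
thermo_logger 0.89 [328. 242.] [ 0.696 -0.025  0.   ]
thermo_logger 0.7 [325. 325.] [ 0.622 -0.256  0.   ]
{'clock': 1.2, 'joint_pos': array([ 1.326,  0.241,  0.005,  1.335, -0.   ,  1.571]), 'joint_vel': array([ 0.002, -0.   ,  0.001,  0.001, -0.001,  0.001]), 'tau': array([ -0.   , -37.222,  25.269,   0.001,  -0.   ,   0.   ]), 'eef_pos': array([0.121, 0.485, 0.231]), 'tool_rot': array([ 0.122,  0.993, -0.   ,  0.   ]), 'ft_force': array([-0.172,  0.093,  0.075]), 'ft_torque': array([-0.   ,  0.02 ,  0.028]), 'grasp_force': 0.0, 'grip_width': 0.0855449312079274}
```

Run:
```python
import cv2
a=cv2.imread("pics/side0.png")[90:390,150:420]; cv2.imwrite("pics/s.png",cv2.resize(a,None,fx=2,fy=2,interpolation=2))
a=cv2.imread("pics/top0.png")[120:320,140:440]; cv2.imwrite("pics/t.png",cv2.resize(a,None,fx=2.6,fy=2.6,interpolation=2))
```

```text
(no output)
```

View pics/s.png

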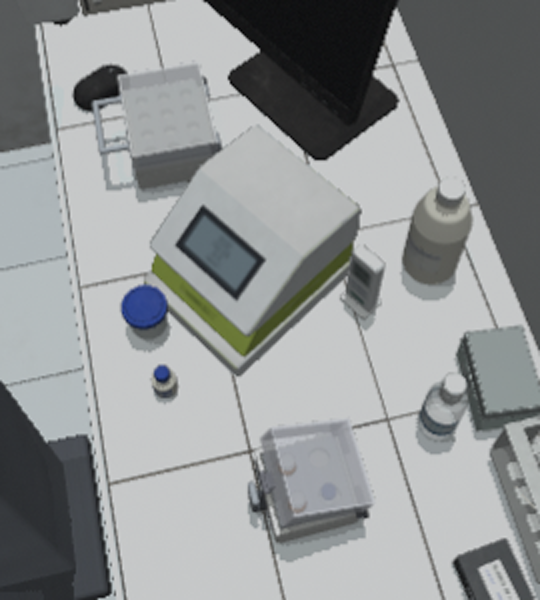

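View pics/t.png

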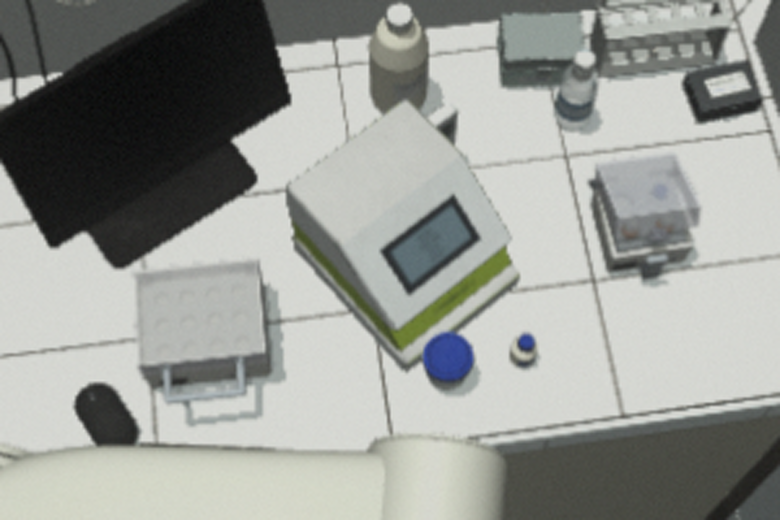

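The side view shows the small heater at about (307,330) with its cover half up, and the large one at (235,152) with its bar at (203,152). A tall instrument stands between them, at about (275,210). I'll check its height before crossing.

Run:
```python
from h import *
np.set_printoptions(precision=3,suppress=True)
p=vision.camera("side"); A,o=cam(p)
v,u=np.mgrid[0:420:3,0:560:3]; P=[]
for a,b in zip(u.ravel(),v.ravel()):
    z=p["z_map"][b,a]
    if z>0: P.append(o+A@ray(p,(a,b))*z)
P=np.array(P)
m=(P[:,2]>.03)&(P[:,0]>.3)&(P[:,0]<.8)&(abs(P[:,1])<.25)
for y in np.arange(-.2,.25,.05):
    k=m&(abs(P[:,1]-y)<.025); s=P[k]
    if len(s): print(y.round(2),"xmin of z>.1:",s[s[:,2]>.1][:,0].min() if (s[:,2]>.1).any() else None,"zmax",s[:,2].max())
for rng in [(.08,.45),(-.4,-.15)]:
    k=(P[:,1]>rng[0])&(P[:,1]<rng[1])&(P[:,0]>.4)&(P[:,0]<.68)
    print(rng,[ (h,P[k&(P[:,2]>h)].shape[0]) for h in (.05,.09,.15,.2)], P[k][:,2].max())
```

```text
-0.2 xmin of z>.1: 0.5130271555885608 zmax 0.15458890834302252
-0.1 xmin of z>.1: 0.522657326729007 zmax 0.11689894204796514
-0.05 xmin of z>.1: 0.48565634929795926 zmax 0.18878925648638512
-0.0 xmin of z>.1: 0.4613047634260935 zmax 0.19880828858685995
0.05 xmin of z>.1: 0.42817014393654057 zmax 0.19740279635562563
0.1 xmin of z>.1: 0.4217179529278803 zmax 0.19835042229423494
0.15 xmin of z>.1: 0.5048055933465387 zmax 0.19798479735170138
0.2 xmin of z>.1: 0.5644422579859543 zmax 0.3907080031180017
(0.08, 0.45) [(0.05, 732), (0.09, 694), (0.15, 474), (0.2, 242)] 0.39130815453498036
(-0.4, -0.15) [(0.05, 296), (0.09, 257), (0.15, 0), (0.2, 0)] 0.1385685119647997
```

```bash
python3 -m creep '[[[0,-30,-30],[0,0,0]],[[-30,-30,-40],[0,0,0.1]],[[-60,0,0],[0,0,0.15]],[[-60,0,0],[0,0,0.15]],[[-60,0,0],[0,0,0.15]],[[-60,0,0],[0,0,0.15]],[[-60,0,0],[0,0,0.15]],[[-60,0,0],[0,0,0.15]],[[-60,0,0],[0,0,0.15]],[[-60,0,0],[0,0,0.15]],[[-60,0,0],[0,0,0.15]],[[-60,0,0],[0,0,0.15]]]' 0
python3 - <<'E'
from h import *
np.set_printoptions(precision=3,suppress=True)
o=bot.get_obs(); print(o["joint_pos"],o["eef_pos"],R.from_quat(o["tool_rot"]).as_matrix())
p=vision.camera("wrist"); cv2.imwrite("pics/w0.png",p["image"]); print(p["tool_from_camera"])
E
```

```text
clock: 2.75
eef_pos: [0.4217, -0.0475, 0.3013]
tool_rot: [0.799, 0.602, 0.0, 0.0]
ft_force: [0.5, -0.1, 0.5]
grip_width: -0.0
grasp_force: 0.0
[-0.112  0.068 -0.021  1.482 -0.     1.738] [ 0.422 -0.047  0.301] [[ 0.275  0.961  0.001]
 [ 0.961 -0.275 -0.   ]
 [ 0.     0.001 -1.   ]]
[[ 0.    -0.958 -0.288  0.072]
 [ 1.     0.    -0.     0.   ]
 [ 0.    -0.288  0.958 -0.143]
 [ 0.     0.     0.     1.   ]]
```

View pics/w0.png

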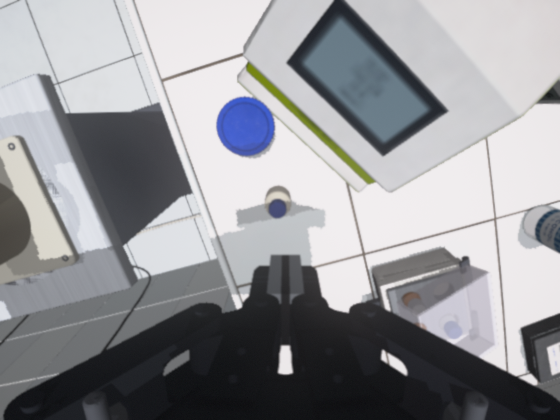

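The wrist view shows the small heater at lower right, about (440,310), partly cut off. The bottle and cup are at (277,200) and (245,125). I'll move beyond the heater for a full view.

```bash
python3 -m creep '[[[-52,31,0],[0,0,0]],[[-52,31,0],[0,0,0]],[[-52,31,0],[0,0,0]],[[-52,31,0],[0,0,0]],[[-52,31,0],[0,0,-0.14]],[[0,0,0],[0,0,-0.14]],[[0,0,0],[0,0,0]]]' 0
cat > look.py <<'E'
from h import *
import sys
np.set_printoptions(precision=3,suppress=True)
o=bot.get_obs(); print(o["eef_pos"],R.from_quat(o["tool_rot"]).as_matrix()[:,1])
p=vision.camera("wrist"); cv2.imwrite(f"pics/{sys.argv[1]}.png",p["image"])
for a in sys.argv[2:]:
    q,z=a.split(":")
    for r in vision.place_of(p,q)[:2]: print(q,round(r["score"],2),np.round(r["position"]),at_z(p,r["position"],float(z),o),at_depth(p,r["position"],o))
E
python3 look.py w1 small_heater:0 small_heater_hinge:.062 small_heater_press:.13
```

```text
clock: 3.68
eef_pos: [0.5004, -0.3381, 0.3003]
tool_rot: [0.706, 0.708, -0.0, -0.001]
ft_force: [1.1, -0.2, -0.1]
grip_width: 0.0002
grasp_force: 0.0
[ 0.5   -0.338  0.3  ] [ 1.     0.004 -0.001]
small_heater 0.56 [327. 111.] [ 0.552 -0.268  0.   ] [ 0.537 -0.267  0.132]
small_heater 0.17 [330. 117.] [ 0.558 -0.275  0.   ] [ 0.541 -0.272  0.131]
small_heater_press 0.7 [328. 118.] [ 0.539 -0.273  0.13 ] [ 0.539 -0.273  0.132]
```

View pics/w1.png

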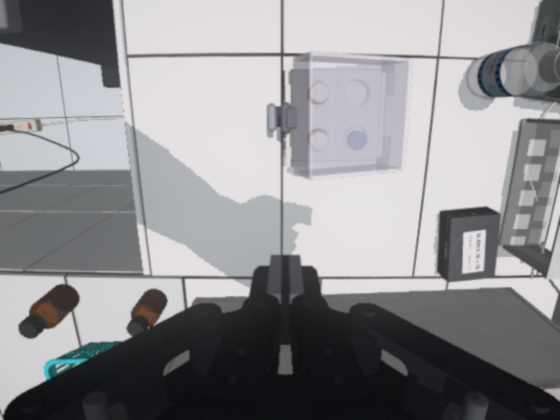

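The picture shows the small heater at (345,115), almost square to the world axes, with its clip at (283,118). The press-point fix at (328,118) lies on the cover top near the front, as expected.

```bash
python3 -m creep '[[[22,11,40],[0,0,0]],[[22,11,50],[0,0,0]],[[22,11,50],[0,0,0]],[[0,-2,7],[0,0,0]],[[0,-2,7],[0,0,0]],[[0,-3,8],[0,0,0]],[[0,-3,8],[0,0,0]],[[0,-2,6],[0,0,0]],[[0,0,0],[0,0,0]]]' 0
```

```text
clock: 5.0
eef_pos: [0.5207, -0.2717, 0.125]
tool_rot: [0.705, 0.709, 0.0, -0.0]
ft_force: [0.2, 0.4, 0.4]
grip_width: -0.0003
grasp_force: 0.0
```

```bash
python3 -m creep '[[[0,0,6],[0,0,0]],[[0,0,6],[0,0,0]],[[0,0,4],[0,0,0]],[[0,0,4],[0,0,0]],[[0,0,3],[0,0,0]],[[0,0,0],[0,0,0]]]' 0
```

```text
clock: 5.75
eef_pos: [0.5207, -0.2715, 0.1021]
tool_rot: [0.705, 0.709, -0.0, -0.0]
ft_force: [-0.7, -0.1, 1.9]
grip_width: 0.0001
grasp_force: 0.6
```

```bash
python3 -m creep '[[[0,0,2],[0,0,0]],[[0,0,2],[0,0,0]],[[0,0,2],[0,0,0]],[[0,0,0],[0,0,0]]]' 0;  python3 -m creep '[[[0,0,2],[0,0,0]],[[0,0,2],[0,0,0]],[[0,0,0],[0,0,0]],[[0,0,0],[0,0,0]]]' 0
```

```text
clock: 6.25
eef_pos: [0.5212, -0.2716, 0.0997]
tool_rot: [0.705, 0.709, 0.0, 0.001]
ft_force: [-7.6, 2.8, 20.2]
grip_width: -0.0003
grasp_force: 9.8
clock: 6.75
eef_pos: [0.5213, -0.2716, 0.0994]
tool_rot: [0.705, 0.709, 0.001, 0.002]
ft_force: [-13.7, 6.2, 37.4]
grip_width: -0.0001
grasp_force: 18.7
```

```bash
python3 -m creep '[[[0,0,-20],[0,0,0]],[[0,0,-60],[0,0,0]],[[-20,-10,-60],[0,0,0]],[[-40,-20,-60],[0,0,0]],[[0,0,0],[0,0,0]]]' 0
python3 look.py w2 small_heater_press:.1
python3 - <<'E'
from h import *
np.set_printoptions(precision=3,suppress=True)
o=bot.get_obs();p=vision.camera("wrist");A,c=cam(p,o)
for X in ([.515,-.272,.1],[.54,-.272,.1],[.56,-.25,.1],[.585,-.272,.1]):
    q=A.T@(np.array(X)-c);s=q[:2]/q[2];s=s*(1+p["k1"]*(s@s));uv=(p["K"]@np.r_[s,1])[:2]
    print(X,uv,at_depth(p,uv,o))
E
```

```text
clock: 7.38
eef_pos: [0.4962, -0.3278, 0.286]
tool_rot: [0.706, 0.708, 0.001, 0.005]
ft_force: [0.7, -0.3, -1.6]
grip_width: -0.0
grasp_force: 0.0
[ 0.496 -0.328  0.286] [1.    0.003 0.009]
small_heater_press 0.77 [304. 128.] [ 0.516 -0.274  0.1  ] [ 0.516 -0.274  0.1  ]
[0.515, -0.272, 0.1] [306.247 130.629] [ 0.515 -0.272  0.1  ]
[0.54, -0.272, 0.1] [332.909 130.855] [ 0.54  -0.272  0.1  ]
[0.56, -0.25, 0.1] [355.508 106.822] [ 0.56 -0.25  0.1 ]
[0.585, -0.272, 0.1] [380.546 131.421] [ 0.585 -0.272  0.1  ]
```

The cover is flat at 100 mm, so it is snapped shut. Now I'll cross to the large heater.

```bash
python3 -m creep '[[[20,-10,-25],[0,0,0]],[[58,-16,0],[0,0,0]],[[58,-16,0],[0,0,0]],[[58,-16,0],[0,0,0]],[[58,-16,0],[0,0,0]],[[58,-16,0],[0,0,0]],[[58,-16,0],[0,0,0]],[[58,-10,0],[0,0,0]],[[58,-10,0],[0,0,0]],[[58,-5,0],[0,0,0]],[[40,0,0],[0,0,0]],[[0,0,0],[0,0,0]]]' 40
python3 look.py w3 large_heater:0 large_heater_hinge:.062 large_heater_handle:.081
```

```text
clock: 9.02
eef_pos: [0.3586, 0.2589, 0.3034]
tool_rot: [0.703, 0.711, -0.002, -0.001]
ft_force: [0.8, -0.7, -0.5]
grip_width: 0.0401
grasp_force: 0.0
[0.359 0.259 0.303] [ 1.     0.012 -0.004]
large_heater 0.94 [383. 119.] [0.483 0.32  0.   ] [0.455 0.323 0.1  ]
large_heater_handle 0.74 [303. 118.] [0.376 0.322 0.081] [0.375 0.322 0.085]
```

View pics/w3.png

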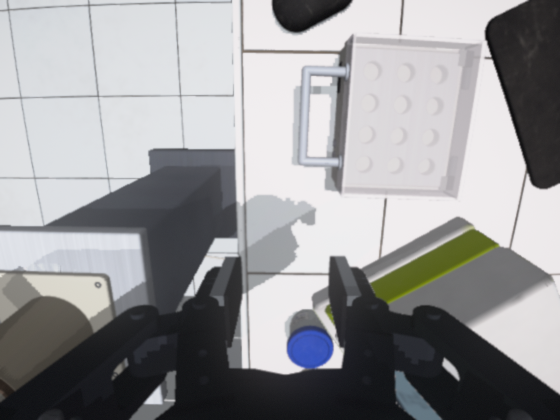

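The picture shows the bar running from (307,70) to (303,162), almost parallel to world y (yaw about -0.04). The mouse is at (312,8), out of the way. I'll approach tilted from the front so that the tool can turn with the cover.

```bash
python3 -m creep '[[[21,-10,53],[0,0,0.05]],[[21,-10,53],[0,0,0]],[[21,-10,55],[0,0,0]],[[0,0,0],[-0.17,0,0]],[[0,0,0],[-0.17,0,0]],[[0,0,0],[-0.17,0,0]],[[0,0,0],[-0.14,0,0]],[[0,0,0],[0,0,0]]]' 24
python3 look.py w4 large_heater_handle:.081
python3 - <<'E'
from h import *
o=bot.get_obs(); M=R.from_quat(o["tool_rot"]).as_matrix()
print(M.round(3), (M.T@(np.array([.376,.322,.081])-o["eef_pos"])*1000).round(1))
E
```

```text
clock: 10.22
eef_pos: [0.3303, 0.3182, 0.1434]
tool_rot: [0.684, 0.657, 0.219, 0.231]
ft_force: [-0.9, -0.2, -0.2]
grip_width: 0.0243
grasp_force: 0.0
[0.33  0.318 0.143] [ 0.797 -0.031  0.603]
large_heater_handle 0.62 [282. 210.] [0.375 0.323 0.081] [0.373 0.324 0.084]
[[ 0.045  0.796  0.604]
 [ 0.999 -0.036 -0.027]
 [ 0.     0.604 -0.797]] [ 3.8 -4.3 77.5]
```

View pics/w4.png

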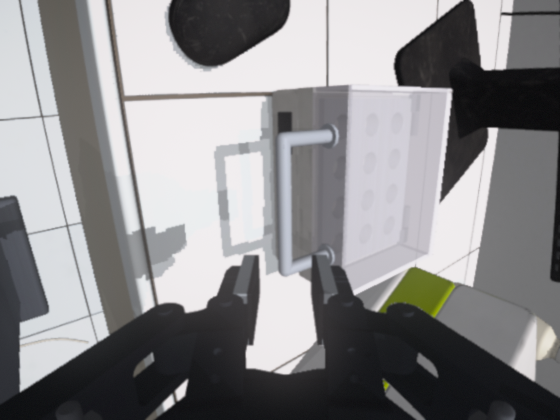

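The bar is at column 286 and the fingers' midline at about 285, so the fingers are lined up. Going in and gripping.

```bash
python3 -m creep '[[[2,-1,30],[0,0,0]],[[2,-1,30],[0,0,0]],[[0,0,20],[0,0,0]],[[0,0,10],[0,0,0]],[[0,0,0],[0,0,0]]]' 24; python3 -m creep '[[[0,0,0],[0,0,0]],[[0,0,0],[0,0,0]],[[0,0,0],[0,0,0]],[[0,0,0],[0,0,0]]]' 0
```

```text
clock: 10.95
eef_pos: [0.3861, 0.3216, 0.0722]
tool_rot: [0.686, 0.654, 0.22, 0.231]
ft_force: [-0.2, 0.2, 1.3]
grip_width: 0.0241
grasp_force: 0.0
clock: 11.45
eef_pos: [0.3844, 0.3222, 0.072]
tool_rot: [0.684, 0.656, 0.221, 0.23]
ft_force: [-4.3, 1.1, -2.4]
grip_width: 0.0078
grasp_force: 58.8
```

Run:
```python
import numpy as np
n=12; a0=-.648; d=14.; turn=.054
def P(t): return np.array([-(172*np.cos(t)-19*np.sin(t)),172*np.sin(t)+19*np.cos(t)])
zt=lambda a: np.array([-np.sin(a),-np.cos(a)]); yt=lambda a: np.array([np.cos(a),-np.sin(a)])
th=np.linspace(0,.873,n+1); a=a0+turn*np.arange(n+1)
T=[P(t)+d*zt(x) for t,x in zip(th,a)]
for i in range(n):
    D=T[i+1]-T[i]; print((D@yt(a[i])).round(1),(D@zt(a[i])).round(1))
```

```text
8.2 -8.8
8.4 -8.7
8.5 -8.5
8.7 -8.3
8.9 -8.1
9.0 -8.0
9.2 -7.8
9.3 -7.6
9.4 -7.4
9.6 -7.2
9.7 -7.0
9.8 -6.8
```

```bash
python3 -m creep '[[[0,8.2,-8.8],[0.054,0,0]],[[0,8.4,-8.7],[0.054,0,0]],[[0,8.5,-8.5],[0.054,0,0]],[[0,8.7,-8.3],[0.054,0,0]],[[0,0,0],[0,0,0]]]' 0
```

```text
clock: 12.08
eef_pos: [0.3953, 0.322, 0.12]
tool_rot: [0.706, 0.675, 0.149, 0.155]
ft_force: [-4.5, 2.9, -2.0]
grip_width: 0.0075
grasp_force: 61.1
```

Forces are low and the bar is following, so I'll continue.

```bash
python3 -m creep '[[[0,8.9,-8.1],[0.054,0,0]],[[0,9,-8],[0.054,0,0]],[[0,9.2,-7.8],[0.054,0,0]],[[0,9.3,-7.6],[0.054,0,0]],[[0,9.4,-7.4],[0.054,0,0]],[[0,9.6,-7.2],[0.054,0,0]],[[0,9.7,-7],[0.054,0,0]],[[0,9.8,-6.8],[0.054,0,0]],[[0,0,0],[0,0,0]],[[0,0,0],[0,0,0]],[[0,0,0],[0,0,0]],[[0,0,0],[0,0,0]]]' 0
python3 look.py w5 large_heater_handle:.206
python3 - <<'E'
from h import *
o=bot.get_obs(); M=R.from_quat(o["tool_rot"]).as_matrix()
b=o["eef_pos"]-.014*M[:,2]; f=.548-b[0]; u=b[2]-.062
print(b, "theta",np.arctan2(u,f)-np.arctan2(.019,.172),"r",np.hypot(f,u),o["grasp_force"],o["ft_force"],o["joint_vel"].round(3))
p=vision.camera("side"); cv2.imwrite("pics/s5.png",cv2.resize(p["image"][60:260,120:340],None,fx=2.7,fy=2.7))
E
```

```text
clock: 13.58
eef_pos: [0.4525, 0.3209, 0.1941]
tool_rot: [0.722, 0.692, 0.002, 0.0]
ft_force: [-0.2, 5.9, -2.9]
grip_width: 0.0075
grasp_force: 60.6
[0.452 0.321 0.194] [ 0.999 -0.042  0.003]
large_heater_handle 0.75 [282. 282.] [0.451 0.322 0.206] [0.452 0.324 0.211]
[0.45241571 0.32088217 0.20813764] theta 0.8815459834652384 r 0.17462121271306827 60.597655177116394 [-0.60171455  6.36455637 -2.32717681] [ 0.002  0.    -0.     0.    -0.001 -0.001]
```

View pics/s5.png

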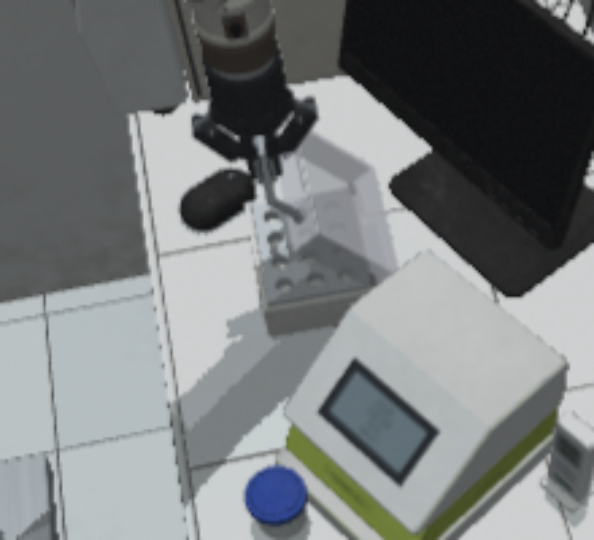

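View pics/w5.png

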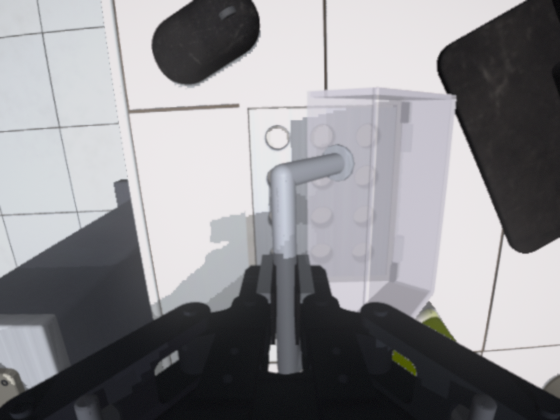

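Both views show the cover raised, with the bar held between the pads (wrist view about (285,290)). The angle works out to about 0.88 rad and is steady, and the bystanders I can see haven't moved.

```bash
python3 -c "
from workcell import workorder; print(workorder.job_done())"
```

```text
the job is handed in; nothing more can be done
None
```

The job is handed in: the small heater's cover is snapped shut (its top measured flat at 100 mm), and the gripper is holding the large heater's cover at about 0.88 rad (50 degrees); I never touched the bystanders, and the judge's verdict was not shown.

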